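Knock a stuck block out of its holding nest

ROBOT

A 6-joint arm with a two-finger parallel gripper is mounted at the origin on a cart in front of the work surface, level with it; the furniture and walls round the work are solid. World frame = base frame: x ahead of the robot, y to its left, z up, the work surface at z = 0. Lengths are in m, angles in rad, forces in N, time in s.
With the tool pointing down it reaches from about 0.25 to 0.85 m from the base axis. Payload 12.5 kg.
Tool frame: the origin (TCP) lies midway between the tips of the shut fingers; the grasp point (between the pads) lies 19 mm behind it; z points along the fingers, y is the line along which they close (so a half turn about z gives the same grasp; the last joint's range is limited). The gripper opens to 93 mm and grips with 3 to 60 N. Pads are 15 mm wide; open, the fingers measure 128 mm over their backs; the gripper's body (75 mm by 188 mm) begins 65 mm behind the grasp point.
Start: joints at [1.017, 0.351, 1.652, -0, 1.139, -0.085], TCP at [0.248, 0.491, 0.219] pointing down, gripper open.
Joint ranges: [-2.75, 2.75], [-0.79, 2.1], [0.01, 2.65], [-1.57, 4.71], [0.07, 3.14], [-2.87, 2.87]. Speed limits (rad/s): [2.22, 2.22, 2.79, 3.14, 3.14, 3.14].

INTERFACE

Orientations are given as [roll, pitch, yaw] about the fixed x, y, z axes, in that order (R = Rz(yaw) Ry(pitch) Rx(roll)).
In Python, from station import robot gives the robot as it stands.
- The arm moves only by the tool move_arm, never from a script. Its argument "rows" is a list of rows, each a list of 7 numbers: the shift along the world's x, y, z in mm, then the turn, a rotation vector about the world's x, y, z in rad, then the gripper command: -1 is fully open, 1 is shut, values between are in proportion. A call has 1 to 5 rows; each row is the pose to reach, as a shift and turn from the pose commanded when the call began; what a row does not reach only later rows make up. A row lasts 1/10 s, in which the tool goes at most 50 mm and 8.59 degrees, less where a joint would pass 70% of its speed; a pose out of reach is approached as far as the arm can. A call with a gripper value outside its range is refused whole. The fingers move at their own pace and stop on an object; the grip force is fixed at half the most. Time passes only in rows, so rows that repeat a pose let the fingers close. It gives the time, the measured TCP pose, the force, the opening and the grip force at its end, in the units of the state.
- robot.get_obs(): the state, without advancing time (a new reading comes with each control period).
- robot.snapshot(name): name is "side" or "top"; returns a dict with "img" (480x640x3 uint8, blue, green, red), "camera_matrix" (3x3 intrinsics, pixels), "k1" (the pictures are not rectified: a ray, as slopes to the right and down, at radius r is drawn at 1 + k1 r^2 times it, then the intrinsics apply), "T" (4x4, takes a point from camera to world coordinates). Camera axes: x right, y up, looking along -z (the intrinsics and any distortion apply to the point x, -y, -z); pixel columns grow to the right and rows downward; lengths in m; the calibration is good to about 2 mm. A picture is of the moment at which its call begins. There is no depth.
- robot.job_done(): hands the job in; it is judged then, once.
The state is a dict: "clock": time; "joint_positions": joint angles; "qd": joint speeds; "joint_torque": joint torques, N m; "ee_pos": TCP position; "tcp_rot": TCP orientation; "ft_force": force on the tool from outside, world axes, zero at the start; "moment": the same for the moment, N m; "grip_width": finger opening in m; "grip_force": force on a finger pad.
Only numpy, scipy, OpenCV 4.12 (cv2) and the standard library are available. Lean on these libraries where they do the work, as an engineer would, in place of code of your own. Each camera call takes 0.05 s, during which the arm holds its last target. There are 200 camera calls.

TASK

The small dark wooden block is stuck in the pocket of the wooden nest. With the steel knockout stirrup, feel for the hidden hole under the nest, push the rod gently up through it until the block stands far enough out of the pocket to be pinched, then draw the stirrup out and stand it upright on the bench clear of the nest. Lift the block out and set it down, the way up it is, on the pale pine board; never force the stirrup against the nest, and leave the sanding block and the tape roll where they are.

Things in the scene. Friction and masses are not known exactly. Their poses are not given: they have to be found in the camera images.
- nest_pocket (a point): Middle of the mouth of the nest's pocket, on the top face of its pale wooden arm, 91 mm above the bench. x points along the arm to its post, y across, z up. Pocket 53 x 33 mm; wooden floor 54 to 62 mm above the bench, on it a 3 mm steel ejector plate that slides straight up. Arm 60 mm wide, open beneath, underside 54 mm above the bench; free end at x = -42 mm, post from x = +41 mm.
- nest: Nest fixed to the bench, origin below nest_pocket, same axes. Post as wide and high as the arm; foot 100 mm wide, x = 41 to 133 mm. A 15 mm square knockout hole goes straight up through the floor to the ejector plate; its middle lies 6 mm off the pocket's middle in an unknown direction (any angle round): unseen from above, not reported, to be felt from beneath. Over 30 N from the stirrup damages it.
- block_centre (a point): Centre of the stuck block: dark wood, 50 mm (x) x 30 mm (y) x 24 mm high, two brass-ringed holes on top. It starts on the ejector plate (underside 65 mm above the bench), x along the nest's x, top 2 mm below the arm's top face. Two spring pads in the pocket's long sides, 2 to 14 mm below that face, clamp it.
- block: The same block, 50 g, origin under its middle. Sliding it up takes 9 to 15 N; it stays at the height it is left at while its lower end is between the pads (the plate sinks back), so push plate and block up 12 to 18 mm, then pinch what stands proud across either pair of sides and pull straight up.
- stirrup_bar (a point): Middle of the top bar of the steel knockout stirrup, an upright loop 100 mm wide (y), 134 mm high, standing on its foot. The bar runs along y, 14 mm thick (x), 16 mm high, its middle 126 mm above the foot's underside. Held by the bar, the loop passes round the nest's arm from the free end, legs either side and rod beneath, and is lifted.
- stirrup: The same stirrup, loose, 0.3 kg, origin under the middle of its foot plate, z up. Foot plate 44 mm (x) x 100 mm (y) x 8 mm; legs 84 mm apart inside. The upright knockout rod stands in the middle of the foot, straight below the bar's middle: 9 mm diameter, flat tip 38 mm above the foot's underside.
- board_top (a point): Middle of the top face of the pale pine board fixed on the bench: 85 mm (x) x 125 mm (y), 19 mm thick.
- board: The same board; origin at the middle of its underside.
- sanding_block: Bystander: brown sanding block, 60 x 108 x 30 mm, origin under its middle. Leave it.
- tape_roll: Bystander: roll of cream tape, 65 mm across, 36 mm high, origin under its middle. Leave it.
Mind the look-alikes: they are no part of the job. Of the things shaped like the nest, the wooden one is meant.

How it is judged:
By the outcome, as a careful person would: the job done as asked, in the order asked, and still so for the second after the job is handed in, with the robot touching nothing.
It also fails if it takes over 67 s, if anything falls off the work surface, if the arm or the gripper's body presses on something with over 40 N, if the wrist force passes 120 N, or if a joint passes its speed limit or range.

## Working session

There is one attempt and no reset: what is moved stays moved. The work goes in short steps, Python scripts to look and compute and a tool call to move; the robot and the scene stay as the last step left them, time stands still between calls to the robot, and variables do not carry over. Pictures are saved under pics/ and viewed, at most 10 in all, crops included, and the job is handed in when it is done.

Besides the shell and the picture viewer there is one more tool, called after "Call:" as name(argument=value, ...) on one line, values as JSON. move_arm: Moves the arm, as the interface text tells. Its arguments: {"type":"object","properties":{"rows":{"type":"array"}},"required":["rows"]}

```bash
mkdir -p pics; cat > h.py <<'E'
import numpy as np, cv2
from station import robot
def snap(n,f=None):
    s=robot.snapshot(n)
    if f: cv2.imwrite('pics/'+f,s['img'])
    np.savez(f'{n}.npz',**{k:np.array(v) for k,v in s.items()})
    return s
def ray(s,uv):
    K=np.array(s['camera_matrix']);T=np.array(s['T']);k=float(s['k1'])
    d=np.array([(uv[0]-K[0,2])/K[0,0],(uv[1]-K[1,2])/K[1,1]]);p=d.copy()
    for _ in range(30): p=d/(1+k*(p@p))
    return T[:3,3],T[:3,:3]@np.array([p[0],-p[1],-1])
def onz(s,uv,z):
    o,d=ray(s,uv); return o+d*(z-o[2])/d[2]
def proj(s,P):
    K=np.array(s['camera_matrix']);T=np.array(s['T']);k=float(s['k1'])
    c=T[:3,:3].T@(np.array(P)-T[:3,3]);p=np.array([c[0],-c[1]])/-c[2];p=p*(1+k*(p@p))
    return np.array([K[0,0]*p[0]+K[0,2],K[1,1]*p[1]+K[1,2]])
E
python3 - <<'E'
from h import *
for n in('top','side'):
    s=snap(n,n+'0.png');print(n,np.round(s['T'],3),s['camera_matrix'],s['k1'])
print(robot.get_obs())
E
```

```text
top [[-2.300e-02  9.960e-01 -8.300e-02  4.930e-01]
 [-1.000e+00 -2.300e-02  3.000e-03  6.600e-02]
 [ 1.000e-03  8.300e-02  9.970e-01  1.288e+00]
 [ 0.000e+00  0.000e+00  0.000e+00  1.000e+00]] [[567.4248255    0.         315.22573943]
 [  0.         567.4248255  243.32817731]
 [  0.           0.           1.        ]] 0.0067333439973249615
side [[ 0.983  0.079 -0.168  0.405]
 [-0.184  0.499 -0.846 -0.854]
 [ 0.017  0.863  0.505  0.643]
 [ 0.     0.     0.     1.   ]] [[470.10307416   0.         316.91961416]
 [  0.         470.10307416 230.44295774]
 [  0.           0.           1.        ]] -0.10395437262775195
{'clock': 0.1, 'joint_positions': array([ 1.01739099e+00,  3.51227167e-01,  1.65231460e+00,  1.54523184e-05,
        1.13910878e+00, -8.46077263e-02]), 'qd': array([-0.00025311, -0.00190244, -0.00247018,  0.00211897,  0.00039666,
       -0.0008815 ]), 'joint_torque': array([ 1.35774728e-03, -4.98032570e+01, -2.85705543e+01,  7.00901449e-02,
        2.38981191e-02, -6.13252246e-05]), 'ee_pos': array([0.24832071, 0.4904231 , 0.21814801]), 'tcp_rot': array([-3.14053973e+00, -1.03377052e-04,  2.67278851e+00]), 'ft_force': array([-0.33016204,  0.07828198,  0.45371834]), 'moment': array([-0.01491059, -0.01747293,  0.01981924]), 'grip_force': 0.0, 'grip_width': 0.09312789439795731}
```

View pics/top0.png

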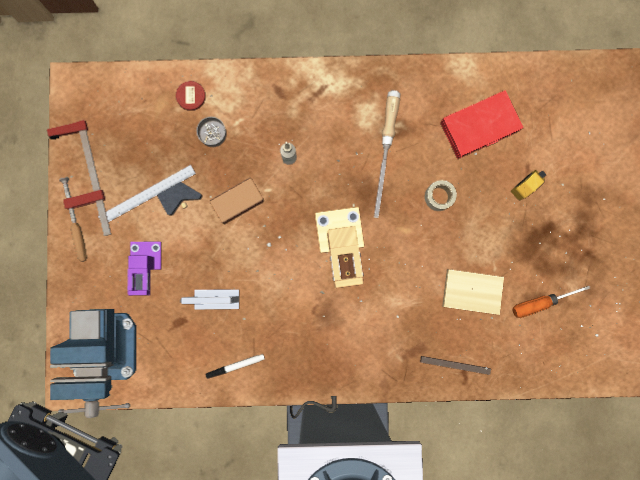

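View pics/side0.png

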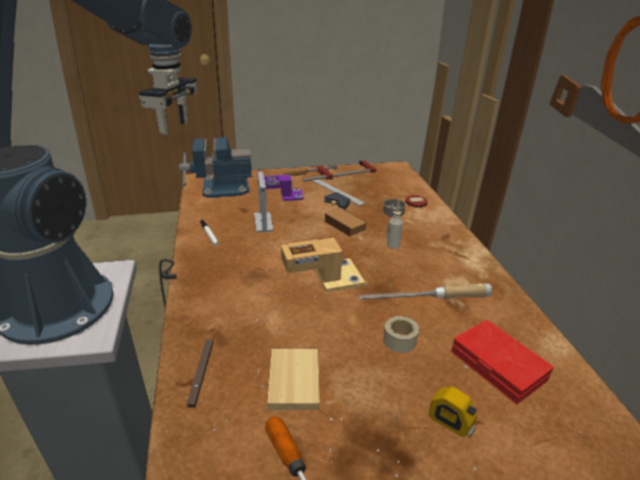

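The top view shows the wooden nest at (345,250), with its free end toward the robot and the block at (346,265). A purple nest look-alike is at (143,268). The steel stirrup is at (212,300); the pine board at (474,292); the brown sanding block at (236,201); the tape roll at (441,195). What could be mistaken: purple nest (143,268) for wooden nest (345,250), the red box (482,124) for the board (474,292), and the ruler/square (150,193) for the stirrup (212,300). I choose the wooden nest, the pine board and the steel loop, and I'll check them in one crop.

```bash
python3 - <<'E'
from h import *
s=np.load('top.npz');i=s['img'];q=np.load('side.npz')['img']
a=cv2.resize(i[270:330,170:250],(400,300),interpolation=3)
b=cv2.resize(i[200:300,300:380],(240,300),interpolation=3)
c=cv2.resize(q[165:240,240:290],(200,300),interpolation=3)
d=cv2.resize(q[230:295,270:370],(460,299),interpolation=3)
can=np.zeros((600,800,3),np.uint8);can[:300,:400]=a;can[:300,400:640]=b;can[300:,:200]=c;can[300:599,220:680]=d
cv2.imwrite('pics/crop1.png',can)
E
```

```text
(no output)
```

View pics/crop1.png

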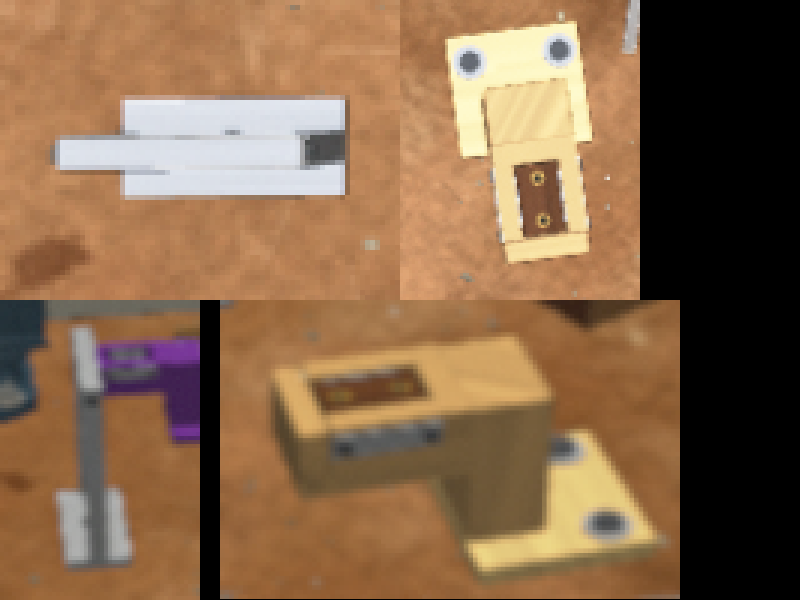

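The crop confirms it: the stirrup's bar is at (181–230, 300) and its foot at (194–239, 289–309). The wooden nest has the dark block with two brass rings at about (347,266). Next I measure.

```bash
python3 - <<'E'
from h import *
s=np.load('top.npz');i=s['img'];hsv=cv2.cvtColor(i,cv2.COLOR_BGR2HSV)
def rect(mask,x0,y0,x1,y1,z,name):
    m=np.zeros(mask.shape,np.uint8);m[y0:y1,x0:x1]=mask[y0:y1,x0:x1].astype(np.uint8)
    m=cv2.morphologyEx(m,cv2.MORPH_CLOSE,np.ones((5,5),np.uint8))
    c=max(cv2.findContours(m,0,1)[0],key=cv2.contourArea)
    P=np.array([onz(s,p[0],z)[:2] for p in c.astype(float)])*1000
    r=cv2.minAreaRect(P.astype(np.float32))
    print(name,np.round(r[0],1),np.round(np.array(r[1]),1),'ang',round(r[2],2), cv2.boundingRect(c)); return r,P
H,S,V=hsv[...,0],hsv[...,1],hsv[...,2]
for x,y in [(346,265),(325,240),(350,285),(215,300),(220,292),(474,292),(250,330),(345,255)]: print((x,y),hsv[y,x])
rect(V<125,330,245,362,285,.091,'pocket')
rect((S<60)&(V>140),170,280,250,320,.008,'stirrup foot-plane')
# bar only: columns 182-193 
rect((S<60)&(V>140),170,280,193,320,.134,'bar left end')
rect((S<60)&(V>140),196,286,245,296,.008,'foot upper strip')
rect((S<60)&(V>140),196,304,245,315,.008,'foot lower strip')
rect((S<120)&(V>170),430,260,515,320,.019,'board')
rect((V>170)&(S<140),310,200,375,295,.091,'nest91')
E
```

```text
(346, 265) [ 11 140 129]
(325, 240) [ 26  58 253]
(350, 285) [ 19 104 238]
(215, 300) [110  13 233]
(220, 292) [110  13 232]
(474, 292) [ 24  63 247]
(250, 330) [ 13 142 169]
(345, 255) [ 12 138 129]
pocket [ 5.44e+02 -4.00e-01] [49.5 28.6] ang 6.99 (338, 254, 17, 25)
stirrup foot-plane [480.  303.2] [ 44.  128.3] ang 0.31 (181, 289, 58, 21)
bar left end [480.4 326.6] [22.4 12.1] ang 88.64 (181, 297, 12, 7)
foot upper strip [495.2 286.4] [94.5 13.4] ang 88.64 (196, 289, 43, 7)
foot lower strip [462.8 286.7] [94.3 11.1] ang 88.64 (196, 304, 43, 6)
board [ 497.  -274.1] [155.3 129. ] ang 80.5 (433, 260, 71, 59)
nest91 [584.4   6.6] [136.2 199.5] ang 88.66 (310, 200, 65, 95)
```

```bash
python3 - <<'E'
from h import *
s=np.load('top.npz');q=np.load('side.npz');i=s['img'];hsv=cv2.cvtColor(i,cv2.COLOR_BGR2HSV);H,S,V=[hsv[...,k] for k in range(3)]
def comp(m,seed):
    m=cv2.morphologyEx(m.astype(np.uint8),cv2.MORPH_OPEN,np.ones((3,3),np.uint8));n,l=cv2.connectedComponents(m);return l==l[seed[1],seed[0]]
def rr(m,z):
    c=max(cv2.findContours(m.astype(np.uint8),0,1)[0],key=cv2.contourArea)
    r=cv2.minAreaRect(np.array([onz(s,p[0]+0.,z)[:2] for p in c],np.float32)*1000);return np.round(r[0],1),np.round(r[1],1),round(r[2],2),cv2.boundingRect(c)
print('board',rr(comp((V>200)&(S<125)&(H>15),(474,285)),.019))
m=comp((V>195)&(S<125)&(H>15),(325,240));print('nest',rr(m,.091))
# arm edges per row at z .091
for y in range(228,288,6):
    xs=np.where(m[y])[0]; print(y,xs.min(),xs.max(),np.round(onz(s,(xs.min()-.5,y),.091)[:2]*1e3,1),np.round(onz(s,(xs.max()+.5,y),.091)[:2]*1e3,1))
st=(S<60)&(V>140)
for y in (292,306):
    xs=np.where(st[y,170:250])[0]+170; print('foot row',y,np.round(onz(s,(xs.min()-.5,y),.008)[:2]*1e3,1),np.round(onz(s,(xs.max()+.5,y),.008)[:2]*1e3,1))
xs=np.where(st[300,170:250])[0]+170;g=xs[xs<232];print('bar',np.round(onz(s,(g.min()-.5,300),.134)*1e3),np.round(onz(s,(g.max()+.5,300),.134)*1e3))
for x in (184,190,200,210,222,236):
    ys=np.where(st[280:320,x])[0]+280;z=.134 if x<194 else .008
    print('col',x,np.round(onz(s,(x,ys.min()-.5),z)[:2]*1e3,1),np.round(onz(s,(x,ys.max()+.5),z)[:2]*1e3,1))
E
```

```text
board (array([ 482.6, -287.1]), array([124.5,  84.5]), 80.51, (444, 270, 60, 45))
nest (array([582.9,   8.1]), array([163.5,  94.8]), 6.37, (315, 207, 49, 81))
228 317 361 [625.4  59.9] [623.2 -35.5]
234 318 362 [612.6  58.1] [610.4 -37.3]
240 318 363 [599.8  58.4] [597.5 -39. ]
246 319 363 [587.   56.6] [584.8 -38.6]
252 331 359 [573.7  31.5] [572.3 -29.8]
258 331 360 [561.   31.9] [559.5 -31.5]
264 332 360 [548.3  30.1] [546.8 -31.1]
270 333 361 [535.6  28.3] [534.1 -32.8]
276 334 362 [522.9  26.5] [521.5 -34.6]
282 335 362 [510.2  24.7] [508.9 -34.2]
foot row 292 [496.5 339.2] [494.1 238.1]
foot row 306 [465.2 339.3] [462.8 238.5]
bar [481. 339. 134.] [478. 238. 134.]
col 184 [487.5 331.6] [473.4 331.7]
col 190 [487.2 319.5] [473.1 319.5]
col 200 [501.7 324.6] [457.  324.8]
col 210 [501.2 302.1] [458.7 302.4]
col 222 [502.8 275.1] [458.1 275.6]
col 236 [499.8 243.7] [457.4 244.2]
```

Call:
move_arm(rows=[[50,-44,0,0,0,-0.149,-1],[100,-88,0,0,0,-0.298,-1],[150,-131,0,0,0,-0.447,-1],[190,-166,0,0,0,-0.596,-1],[232,-202,-20,0,0,-0.745,-1]])

```text
clock: 0.6
ee_pos: [0.4379, 0.3255, 0.2102]
tcp_rot: [3.14, -0.0, 1.922]
ft_force: [-0.2, 0.5, 0.4]
grip_width: 0.0927
grip_force: 0.0
```

```bash
python3 - <<'E'
from h import *
s=np.load('top.npz');q=np.load('side.npz');g=s['img'][...,0].astype(float)  # blue: pale vs bench
G=cv2.resize(s['img'],None,fx=1,fy=1)[...,0].astype(float)
def edge(y,x0,x1):
    r=G[y,x0:x1];d=np.abs(np.diff(r));k=d.argmax();a=slice(max(k-1,0),k+2);return x0+.5+(np.arange(len(d))[a]*d[a]).sum()/d[a].sum()
for nm,x0,x1,ys,z in(('armL',325,338,range(254,284),.091),('armR',355,368,range(254,284),.091),('footL',310,326,range(214,246),.01),('footR',356,370,range(214,246),.01)):
    P=np.array([onz(s,(edge(y,x0,x1),y),z)[:2]*1e3 for y in ys]);f=np.polyfit(P[:,0],P[:,1],1)
    r=P[:,1]-np.polyval(f,P[:,0]);k=abs(r)<2;f=np.polyfit(P[k,0],P[k,1],1)
    print(nm,'deg',round(np.degrees(np.arctan(f[0])),2),'y at x544',round(np.polyval(f,544),1),k.sum())
img=q['img'].copy()
img=cv2.resize(img,None,fx=3,fy=3,interpolation=2)
def dr(c,yaw,pts,col):
    R=np.array([[np.cos(yaw),-np.sin(yaw)],[np.sin(yaw),np.cos(yaw)]])
    u=[proj(q,[*(np.array(c)+R@np.array(p[:2])/1e3),p[2]/1e3])*3+1 for p in pts]
    cv2.polylines(img,[np.round(u).astype(int)],True,col,1)
dr((.544,-.0004),.108,[(-42,-30,91),(-42,30,91),(100,30,91),(100,-30,91)],(0,255,0))
dr((.544,-.0004),.108,[(-26.5,-16.5,91),(-26.5,16.5,91),(26.5,16.5,91),(26.5,-16.5,91)],(255,0,255))
dr((.480,.2887),-.012,[(-7,-50,134),(-7,50,134),(7,50,134),(7,-50,134)],(0,255,0))
dr((.480,.2887),-.012,[(-22,-50,8),(-22,50,8),(22,50,8),(22,-50,8)],(0,0,255))
cv2.imwrite('pics/ov.png',img[480:960-30,690:1170])
print(robot.get_obs()['ee_pos'],robot.get_obs()['tcp_rot'])
E
```

```text
armL deg 6.63 y at x544 29.9 30
armR deg 4.38 y at x544 -32.2 30
footL deg 6.19 y at x544 48.8 21
footR deg 6.37 y at x544 -51.2 32
[0.4378663  0.32551613 0.21018644] [ 3.14000458e+00 -3.54218113e-04  1.92171178e+00]
```

View pics/ov.png

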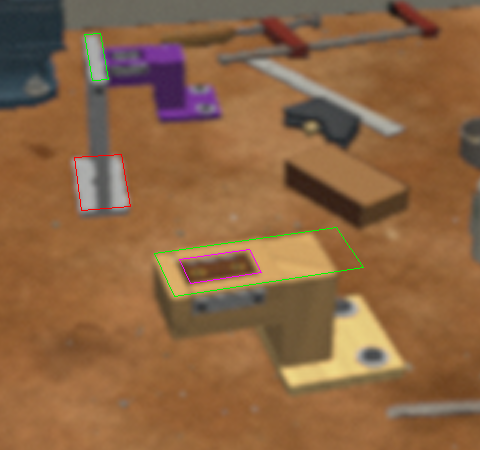

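The overlay agrees with the side view for both stirrup and nest: bar at (97,57), pocket at (220,266) in the crop.

Call:
move_arm(rows=[[0,0,0,0,0,-0.149,-1],[0,0,0,0,0,-0.298,-1],[0,0,0,0,0,-0.369,-1],[0,0,0,0,0,-0.369,-1]])

```text
clock: 1.0
ee_pos: [0.4362, 0.3267, 0.2092]
tcp_rot: [-3.141, 0.0, 1.558]
ft_force: [-0.2, -0.5, 0.3]
grip_width: 0.0927
grip_force: 0.0
```

```bash
python3 - <<'E'
from h import *
o=robot.get_obs();print(o['ee_pos'],o['tcp_rot'],o['ft_force'])
E
```

```text
[0.43617399 0.32666726 0.20918881] [-3.14103668e+00  3.45928114e-04  1.55761685e+00] [-0.19486517 -0.46101488  0.34796241]
```

Call:
move_arm(rows=[[22,-19,0,0,0,0,-1],[44,-38,0,0,0,0,-1],[44,-38,-45,0,0,0,-1],[44,-38,-85,0,0,0,-1],[44,-38,-102,0,0,0,-1]])

```text
clock: 1.5
ee_pos: [0.4786, 0.2879, 0.104]
tcp_rot: [-3.137, 0.002, 1.561]
ft_force: [-0.0, -0.2, 0.6]
grip_width: 0.0928
grip_force: 0.0
```

Call:
move_arm(rows=[[0,0,0,0,0,0,-1],[0,0,0,0,0,0,0.2],[0,0,0,0,0,0,0.5],[0,0,0,0,0,0,0.6],[0,0,0,0,0,0,0.65]])

```text
clock: 2.0
ee_pos: [0.4806, 0.2891, 0.1084]
tcp_rot: [3.14, -0.001, 1.559]
ft_force: [0.4, 0.4, -0.3]
grip_width: 0.0657
grip_force: 0.0
```

```bash
python3 - <<'E'
from h import *
s=snap('side');cv2.imwrite('pics/g1.png',cv2.resize(s['img'][120:260,190:340],(600,560),interpolation=2))
o=robot.get_obs();print(o['clock'],o['ee_pos'],o['grip_width'],o['ft_force'])
E
```

```text
2.05 [0.48043806 0.28900629 0.10815438] 0.06164905136572851 [ 0.47101999  0.02552334 -0.16390908]
```

View pics/g1.png

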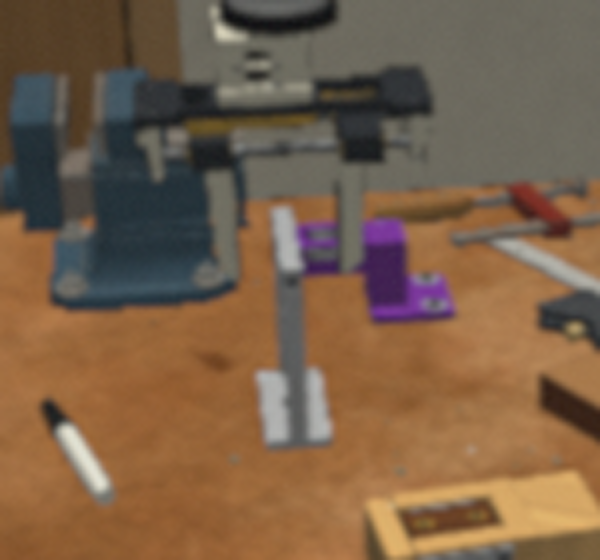

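The fingers straddle the bar at (287,240), so I close.

Call:
move_arm(rows=[[0,0,0,0,0,0,1],[0,0,0,0,0,0,1],[0,0,0,0,0,0,1],[0,0,0,0,0,0,1],[0,0,0,0,0,0,1]])

```text
clock: 2.55
ee_pos: [0.4802, 0.2889, 0.1075]
tcp_rot: [-3.142, 0.0, 1.559]
ft_force: [1.3, -0.1, -0.1]
grip_width: 0.0218
grip_force: 0.0
```

Call:
move_arm(rows=[[0,0,0,0,0,0,1],[0,0,0,0,0,0,1],[0,0,0,0,0,0,1]])

```text
clock: 2.85
ee_pos: [0.4801, 0.2888, 0.1074]
tcp_rot: [-3.141, 0.0, 1.559]
ft_force: [-0.5, -0.2, -1.1]
grip_width: 0.0138
grip_force: 30.0
```

Call:
move_arm(rows=[[-10,0,10,0,0,0,1],[-30,-40,10,0,0,0.03,1],[-46,-85,10,0,0,0.06,1],[-46,-130,10,0,0,0.09,1],[-46,-175,10,0,0,0.122,1]])

```text
clock: 3.35
ee_pos: [0.4331, 0.1127, 0.1182]
tcp_rot: [3.141, -0.0, 1.683]
ft_force: [1.1, -0.6, -3.2]
grip_width: 0.0137
grip_force: 30.0
```

Call:
move_arm(rows=[[0,-45,0,0,0,0,1],[0,-85,0,0,0,0,1],[0,-110,0,0,0,0,1],[0,-127,0,0,0,0,1],[0,-127,0,0,0,0,1]])

```text
clock: 3.85
ee_pos: [0.4338, -0.0144, 0.118]
tcp_rot: [3.141, 0.0, 1.678]
ft_force: [0.3, -0.4, -1.9]
grip_width: 0.0137
grip_force: 30.0
```

Call:
move_arm(rows=[[0,0,0,0,0,0,1],[0,0,0,0,0,0,1]])

```text
clock: 4.05
ee_pos: [0.434, -0.0123, 0.1177]
tcp_rot: [3.142, -0.0, 1.682]
ft_force: [-1.5, 0.4, -1.5]
grip_width: 0.0138
grip_force: 30.0
```

```bash
python3 - <<'E'
from h import *
s=snap('side');t=snap('top')
a=cv2.resize(s['img'][140:320,230:390],(480,540),interpolation=2);b=cv2.resize(t['img'][230:410,270:376],(318,540),interpolation=2)
cv2.imwrite('pics/g2.png',np.hstack([a,b]))
o=robot.get_obs();print(o['clock'],o['ee_pos'],o['tcp_rot'],o['grip_width'],o['ft_force'],o['moment'])
E
```

```text
4.15 [ 0.43411166 -0.01231573  0.11756706] [-3.14152652e+00 -1.16463451e-04  1.68192585e+00] 0.014154853603057616 [ 0.17235099  0.44251682 -2.82862997] [-0.13297277 -0.01893604 -0.0729887 ]
```

View pics/g2.png

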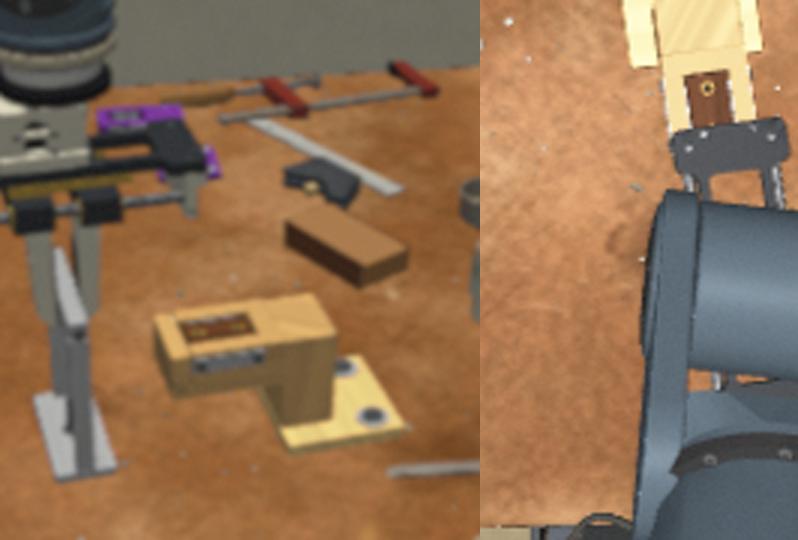

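The stirrup is held upright before the free end, its foot at (75,435) in the crop, aligned with the arm. Now I slide it in.

Call:
move_arm(rows=[[30,3.1,0,0,0,0,1],[60,6.2,0,0,0,0,1],[90,9.2,0,0,0,0,1],[108,11.1,0,0,0,0,1],[116,11.9,0,0,0,0,1]])

```text
clock: 4.65
ee_pos: [0.5514, -0.0004, 0.1172]
tcp_rot: [3.141, -0.0, 1.682]
ft_force: [-0.3, 0.8, -2.7]
grip_width: 0.0136
grip_force: 30.0
```

Call:
move_arm(rows=[[0,0,0,0,0,0,1],[0,0,2,0,0,0,1],[0,0,3,0,0,0,1],[0,0,3,0,0,0,1]])

```text
clock: 5.05
ee_pos: [0.5498, -0.0013, 0.1209]
tcp_rot: [3.141, 0.0, 1.681]
ft_force: [0.3, 0.5, -2.3]
grip_width: 0.0138
grip_force: 30.0
```

```bash
cat > o.py <<'E'
from station import robot
import numpy as np
o=robot.get_obs();p=o['ee_pos']*1e3;d=p[:2]-[544,-1];c,s=np.cos(.11),np.sin(.11)
print(o['clock'],np.round(p,2),'rod nest xy',np.round([c*d[0]+s*d[1],-s*d[0]+c*d[1]],2),'tip',round(p[2]-107.4+38,2),np.round(o['ft_force'],1),np.round(o['moment'],2),o['tcp_rot'][2].round(3),round(o['grip_width'],4))
E
python3 o.py
```

```text
5.05 [549.8   -1.28 120.87] rod nest xy [ 5.73 -0.91] tip 51.47 [ 0.3  0.5 -2.3] [-0.04  0.05  0.04] 1.681 0.0138
```

Call:
move_arm(rows=[[0.1,0.9,0,0,0,0,1],[0.1,0.9,1,0,0,0,1],[0.1,0.9,2,0,0,0,1],[0.1,0.9,3,0,0,0,1],[0.1,0.9,3,0,0,0,1]])

```text
clock: 5.55
ee_pos: [0.5502, -0.0003, 0.1234]
tcp_rot: [-3.141, -0.0, 1.681]
ft_force: [1.3, 0.4, -4.5]
grip_width: 0.0138
grip_force: 30.0
```

```bash
python3 o.py
```

```text
5.55 [ 5.5020e+02 -3.1000e-01  1.2337e+02] rod nest xy [6.23 0.01] tip 53.97 [ 1.3  0.4 -4.5] [-0.06 -0.07  0.02] 1.681 0.0138
```

Call:
move_arm(rows=[[0,0,0.6,0,0,0,1],[0,0,1,0,0,0,1],[0,0,1,0,0,0,1]])

```text
clock: 5.85
ee_pos: [0.55, -0.0003, 0.1239]
tcp_rot: [-3.141, -0.0, 1.681]
ft_force: [1.9, -0.0, -13.0]
grip_width: 0.014
grip_force: 30.0
```

```bash
python3 o.py
```

```text
5.85 [ 5.4996e+02 -2.7000e-01  1.2389e+02] rod nest xy [6.01 0.08] tip 54.49 [  1.9  -0.  -13. ] [ 0.   -0.26 -0.02] 1.681 0.014
```

Wood contact at angle 0 (−13 N), so no hole there. Next taps are at 45° and 90°.

Call:
move_arm(rows=[[0,0,-4,0,0,0,1],[-2.2,4.0,-4,0,0,0,1],[-2.2,4.0,-1,0,0,0,1],[-2.2,4.0,0,0,0,0,1],[-2.2,4.0,0,0,0,0,1]])

```text
clock: 6.35
ee_pos: [0.5475, 0.0039, 0.1236]
tcp_rot: [-3.14, -0.001, 1.681]
ft_force: [1.0, 1.2, -18.6]
grip_width: 0.0139
grip_force: 30.0
```

```bash
python3 o.py
```

```text
6.35 [547.47   3.89 123.65] rod nest xy [3.98 4.48] tip 54.25 [  1.    1.2 -18.6] [ 0.24 -0.35 -0.01] 1.681 0.0139
```

Call:
move_arm(rows=[[0,0,-4,0,0,0,1],[-4.4,1.3,-4,0,0,0,1],[-4.4,1.3,-1,0,0,0,1],[-4.4,1.3,0,0,0,0,1],[-4.4,1.3,0,0,0,0,1]])

```text
clock: 6.85
ee_pos: [0.5431, 0.005, 0.1237]
tcp_rot: [-3.14, -0.0, 1.681]
ft_force: [1.0, 0.2, -20.8]
grip_width: 0.0141
grip_force: 30.0
```

```bash
python3 o.py
```

```text
6.85 [543.08   5.05 123.66] rod nest xy [-0.25  6.11] tip 54.26 [  1.    0.2 -20.8] [ 0.05 -0.3  -0.03] 1.681 0.0141
```

Call:
move_arm(rows=[[0,0,-4,0,0,0,1],[-4.0,-2.2,-4,0,0,0,1],[-4.0,-2.2,-1.5,0,0,0,1],[-4.0,-2.2,-0.7,0,0,0,1],[-4.0,-2.2,-0.7,0,0,0,1]])

```text
clock: 7.35
ee_pos: [0.5395, 0.0027, 0.1235]
tcp_rot: [-3.141, 0.0, 1.681]
ft_force: [-0.2, -0.4, -14.7]
grip_width: 0.014
grip_force: 30.0
```

```bash
python3 o.py
```

```text
7.35 [539.49   2.73 123.5 ] rod nest xy [-4.07  4.2 ] tip 54.1 [ -0.2  -0.4 -14.7] [-0.17 -0.19 -0.02] 1.681 0.014
```

Call:
move_arm(rows=[[0,0,-4,0,0,0,1],[-1.3,-4.4,-4,0,0,0,1],[-1.3,-4.4,-1,0,0,0,1],[-1.3,-4.4,0,0,0,0,1],[-1.3,-4.4,0,0,0,0,1]])

```text
clock: 7.85
ee_pos: [0.5382, -0.0017, 0.1235]
tcp_rot: [-3.141, 0.0, 1.681]
ft_force: [0.4, -1.0, -12.9]
grip_width: 0.0137
grip_force: 30.0
```

```bash
python3 o.py
```

```text
7.85 [538.23  -1.69 123.48] rod nest xy [-5.81 -0.06] tip 54.08 [  0.4  -1.  -12.9] [-0.28 -0.21 -0.01] 1.681 0.0137
```

Call:
move_arm(rows=[[0,0,-4,0,0,0,1],[2.2,-4.0,-4,0,0,0,1],[2.2,-4.0,-1,0,0,0,1],[2.2,-4.0,0,0,0,0,1],[2.2,-4.0,0,0,0,0,1]])

```text
clock: 8.35
ee_pos: [0.5406, -0.0057, 0.1236]
tcp_rot: [-3.141, 0.0, 1.681]
ft_force: [1.0, -0.2, -10.7]
grip_width: 0.0138
grip_force: 30.0
```

```bash
python3 o.py
```

```text
8.35 [540.56  -5.67 123.57] rod nest xy [-3.93 -4.26] tip 54.17 [  1.   -0.2 -10.7] [-0.3  -0.43 -0.02] 1.681 0.0138
```

Call:
move_arm(rows=[[0,0,-4,0,0,0,1],[4.4,-1.3,-4,0,0,0,1],[4.4,-1.3,-1,0,0,0,1],[4.4,-1.3,0,0,0,0,1],[4.4,-1.3,0,0,0,0,1]])

```text
clock: 8.85
ee_pos: [0.5453, -0.0069, 0.1242]
tcp_rot: [3.141, 0.0, 1.681]
ft_force: [0.7, 0.2, -3.6]
grip_width: 0.0142
grip_force: 30.0
```

```bash
python3 o.py
```

```text
8.85 [545.27  -6.95 124.24] rod nest xy [ 0.61 -6.05] tip 54.84 [ 0.7  0.2 -3.6] [-0.04  0.1  -0.  ] 1.681 0.0142
```

The force is free at 270° (−3.6 N, tip higher), so that is the hole. Raising gently.

Call:
move_arm(rows=[[0,0,1,0,0,0,1],[0,0,2,0,0,0,1],[0,0,3,0,0,0,1],[0,0,4,0,0,0,1],[0,0,4,0,0,0,1]])

```text
clock: 9.35
ee_pos: [0.5451, -0.0069, 0.1279]
tcp_rot: [3.141, 0.0, 1.681]
ft_force: [0.1, 0.4, -1.9]
grip_width: 0.0139
grip_force: 30.0
```

```bash
python3 o.py
```

```text
9.35 [545.08  -6.93 127.93] rod nest xy [ 0.43 -6.01] tip 58.53 [ 0.1  0.4 -1.9] [-0.12  0.07 -0.  ] 1.681 0.0139
```

Call:
move_arm(rows=[[0,0,1.5,0,0,0,1],[0,0,2.5,0,0,0,1],[0,0,3.2,0,0,0,1],[0,0,4,0,0,0,1],[0,0,4.8,0,0,0,1]])

```text
clock: 9.85
ee_pos: [0.5446, -0.0069, 0.1318]
tcp_rot: [-3.14, -0.0, 1.681]
ft_force: [2.3, -0.4, -15.0]
grip_width: 0.0141
grip_force: 30.0
```

```bash
python3 o.py
```

```text
9.85 [544.6   -6.85 131.8 ] rod nest xy [-0.05 -5.88] tip 62.4 [  2.3  -0.4 -15. ] [-0.05 -0.59  0.04] 1.681 0.0141
```

Call:
move_arm(rows=[[0,0,0.7,0,0,0,1],[0,0,1.4,0,0,0,1],[0,0,2.1,0,0,0,1],[0,0,2.8,0,0,0,1],[0,0,3.5,0,0,0,1]])

```text
clock: 10.35
ee_pos: [0.5448, -0.0069, 0.136]
tcp_rot: [-3.141, -0.0, 1.681]
ft_force: [2.0, 0.7, -13.4]
grip_width: 0.0137
grip_force: 30.0
```

```bash
python3 o.py
```

```text
10.35 [544.84  -6.9  136.03] rod nest xy [ 0.19 -5.96] tip 66.63 [  2.    0.7 -13.4] [ 0.02 -0.3  -0.03] 1.681 0.0137
```

Sliding up at about 11 N. I continue.

Call:
move_arm(rows=[[0,0,1,0,0,0,1],[0,0,2,0,0,0,1],[0,0,3,0,0,0,1],[0,0,4,0,0,0,1],[0,0,5,0,0,0,1]])

```text
clock: 10.85
ee_pos: [0.5449, -0.0069, 0.1412]
tcp_rot: [-3.141, -0.0, 1.681]
ft_force: [0.3, 0.1, -14.3]
grip_width: 0.0138
grip_force: 30.0
```

```bash
python3 o.py
```

```text
10.85 [544.95  -6.88 141.17] rod nest xy [ 0.3  -5.95] tip 71.77 [  0.3   0.1 -14.3] [ 0.04 -0.11  0.03] 1.681 0.0138
```

Call:
move_arm(rows=[[0,0,1,0,0,0,1],[0,0,2,0,0,0,1],[0,0,3,0,0,0,1],[0,0,4,0,0,0,1],[0,0,4.5,0,0,0,1]])

```text
clock: 11.35
ee_pos: [0.545, -0.0069, 0.1457]
tcp_rot: [-3.141, -0.0, 1.681]
ft_force: [0.3, 1.0, -13.4]
grip_width: 0.0134
grip_force: 30.0
```

```bash
python3 o.py; python3 - <<'E'
from h import *
s=snap('side');cv2.imwrite('pics/g3.png',cv2.resize(s['img'][190:310,250:380],(650,600),interpolation=2))
E
```

```text
11.35 [544.97  -6.93 145.67] rod nest xy [ 0.31 -6.  ] tip 76.27 [  0.3   1.  -13.4] [-0.01 -0.    0.01] 1.681 0.0134
```

View pics/g3.png

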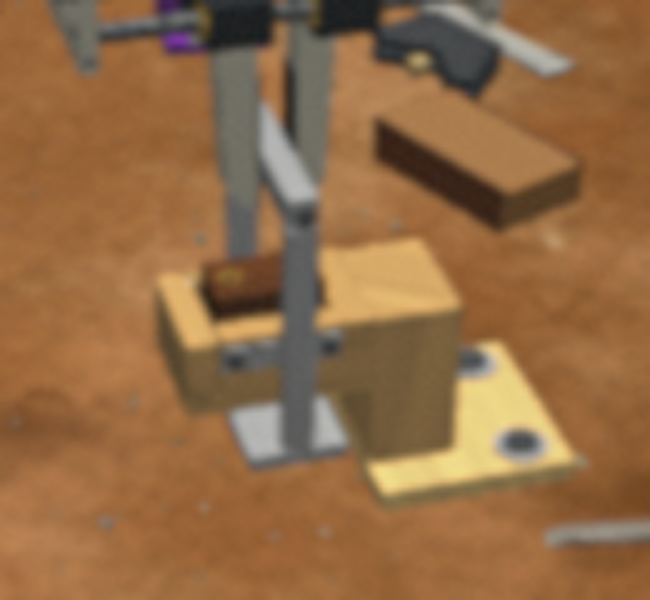

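Block proud at (250,285) in the crop. A slight extra push, then down and out.

Call:
move_arm(rows=[[0,0,0.8,0,0,0,1],[0,0,1.5,0,0,0,1],[0,0,1.5,0,0,0,1]])

```text
clock: 11.7
ee_pos: [0.545, -0.0069, 0.1472]
tcp_rot: [3.142, 0.0, 1.681]
ft_force: [-0.7, 0.2, -13.0]
grip_width: 0.0138
grip_force: 30.0
```

Call:
move_arm(rows=[[0,0,-5,0,0,0,1],[0,0,-12,0,0,0,1],[0,0,-19,0,0,0,1],[0,0,-26,0,0,0,1],[0,0,-30,0,0,0,1]])

```text
clock: 12.2
ee_pos: [0.5449, -0.0069, 0.1163]
tcp_rot: [-3.141, -0.0, 1.681]
ft_force: [0.2, 0.4, -2.9]
grip_width: 0.0138
grip_force: 30.0
```

Call:
move_arm(rows=[[0,0,0,0,0,0,1],[0,0,0,0,0,0,1]])

```text
clock: 12.4
ee_pos: [0.5451, -0.0069, 0.1171]
tcp_rot: [3.142, 0.0, 1.681]
ft_force: [0.5, 0.2, -2.9]
grip_width: 0.0136
grip_force: 30.0
```

```bash
python3 o.py
```

```text
12.4 [545.12  -6.94 117.14] rod nest xy [ 0.46 -6.03] tip 47.74 [ 0.5  0.2 -2.9] [-0.06  0.03 -0.01] 1.681 0.0136
```

Call:
move_arm(rows=[[-1,6,0,0,0,0,1],[-30,2.8,0,0,0,0,1],[-60,-0.5,0,0,0,0,1],[-90,-3.8,0,0,0,0,1],[-120,-7.2,0,0,0,0,1]])

```text
clock: 12.9
ee_pos: [0.424, -0.0139, 0.1173]
tcp_rot: [3.141, 0.0, 1.681]
ft_force: [-0.3, -0.7, -2.2]
grip_width: 0.0139
grip_force: 30.0
```

Call:
move_arm(rows=[[0,20,0,0,0,0,1],[0,65,0,0,0,0,1],[0,110,0,0,0,0,1],[0,150,0,0,0,0,1],[0,180,0,0,0,0,1]])

```text
clock: 13.4
ee_pos: [0.4248, 0.1684, 0.1176]
tcp_rot: [3.14, -0.0, 1.682]
ft_force: [0.5, -0.1, -2.4]
grip_width: 0.014
grip_force: 30.0
```

Call:
move_arm(rows=[[0,0,0,0,0,0,1],[0,0,-3,0,0,0,1],[0,0,-6,0,0,0,1],[0,0,-8,0,0,0,1],[0,0,-8,0,0,0,1]])

```text
clock: 13.9
ee_pos: [0.4249, 0.1652, 0.1088]
tcp_rot: [-3.141, 0.0, 1.68]
ft_force: [-0.7, 0.4, -1.3]
grip_width: 0.0141
grip_force: 30.0
```

```bash
python3 o.py
```

```text
13.9 [424.94 165.16 108.78] rod nest xy [-100.1   178.22] tip 39.38 [-0.7  0.4 -1.3] [-0.08  0.03  0.01] 1.68 0.0141
```

Call:
move_arm(rows=[[0,0,-0.5,0,0,0,1],[0,0,-1,0,0,0,1],[0,0,-1.3,0,0,0,1],[0,0,-1.3,0,0,0,1]])

```text
clock: 14.3
ee_pos: [0.4253, 0.166, 0.1082]
tcp_rot: [3.141, -0.0, 1.681]
ft_force: [-1.8, 2.4, 4.9]
grip_width: 0.0139
grip_force: 30.0
```

```bash
python3 o.py
```

```text
14.3 [425.31 166.02 108.24] rod nest xy [-99.64 179.04] tip 38.84 [-1.8  2.4  4.9] [ 0.12  0.39 -0.02] 1.681 0.0139
```

Call:
move_arm(rows=[[0,0,0,0,0,0,0.6],[0,0,0,0,0,0,0.4],[0,0,0,0,0,0,0],[0,0,0,0,0,0,-0.5],[0,0,0,0,0,0,-0.5]])

```text
clock: 14.8
ee_pos: [0.425, 0.1658, 0.1077]
tcp_rot: [-3.142, 0.0, 1.681]
ft_force: [0.0, 0.1, -0.2]
grip_width: 0.0461
grip_force: 0.0
```

Call:
move_arm(rows=[[0,0,20,0,0,0,-0.5],[0,0,50,0,0,0,-0.5],[0,0,85,0,0,0,-0.5],[0,0,90,0,0,0,-0.5]])

```text
clock: 15.2
ee_pos: [0.4265, 0.1663, 0.2011]
tcp_rot: [3.136, -0.001, 1.681]
ft_force: [0.2, 0.4, -0.4]
grip_width: 0.0692
grip_force: 0.0
```

```bash
python3 - <<'E'
from h import *
t=snap('top');s=snap('side')
a=cv2.resize(s['img'][150:310,230:390],(400,400),interpolation=2);b=cv2.resize(t['img'][200:360,240:400],(400,400),interpolation=2)
cv2.imwrite('pics/g4.png',np.hstack([a,b]))
E
python3 o.py
```

```text
15.3 [425.41 165.99 198.45] rod nest xy [-99.54 179.  ] tip 129.05 [-0.1 -0.2  0.2] [-0.05  0.08 -0.02] 1.681 0.0695
```

View pics/g4.png

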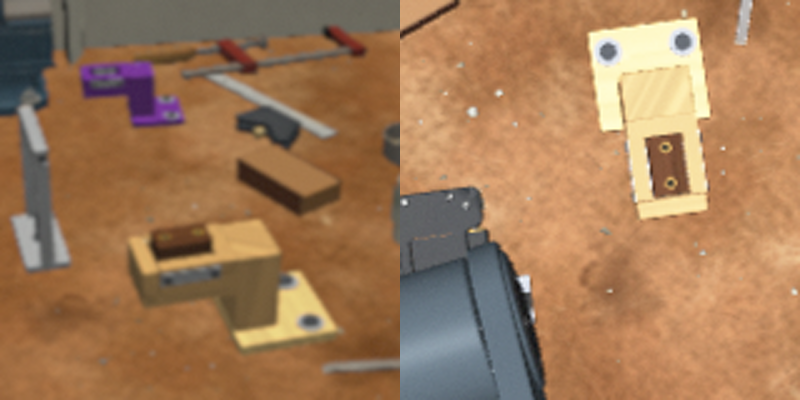

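The stirrup stands upright at (40,240) and the block is proud at (667,165) in the crop. Now its centre:

```bash
python3 - <<'E'
from h import *
s=np.load('top.npz');V=cv2.cvtColor(s['img'],cv2.COLOR_BGR2HSV)[...,2]
m=np.zeros(V.shape,np.uint8);m[246:284,330:362]=V[246:284,330:362]<150
m=cv2.morphologyEx(m,cv2.MORPH_CLOSE,np.ones((5,5),np.uint8))
c=max(cv2.findContours(m,0,1)[0],key=cv2.contourArea)
r=cv2.minAreaRect(np.array([onz(s,p[0]+0.,.104)[:2] for p in c],np.float32)*1000);print(r)
q=np.load('side.npz');H=cv2.cvtColor(q['img'],cv2.COLOR_BGR2HSV)
k=np.zeros(V.shape,np.uint8);k[235:256,285:320]=H[235:256,285:320,2]<100
c=max(cv2.findContours(k,0,1)[0],key=cv2.contourArea);print('side bbox',cv2.boundingRect(c))
R=lambda a,b,z:proj(q,[.544+(a*.994-b*.1098)/1e3,-.001+(a*.1098+b*.994)/1e3,z])
for z in(.100,.104,.108):print(z,[R(a,b,z).round(1) for a,b in((-25,15),(25,15),(-25,-15),(25,-15))])
print('base',R(-25,-15,.091).round(1),R(25,-15,.091).round(1))
print(c[:,0][c[:,0,1].argsort()][:4], c[:,0][c[:,0,0].argsort()][:4])
E
```

```text
((543.4347534179688, -0.5520610809326172), (50.10082244873047, 29.736957550048828), 6.100870609283447)
side bbox (290, 244, 24, 10)
0.1 [array([290.2, 242.9]), array([312.1, 239.8]), array([293.6, 250.1]), array([316.1, 246.8])]
0.104 [array([290.1, 241.4]), array([312.2, 238.2]), array([293.6, 248.5]), array([316.1, 245.2])]
0.108 [array([290.1, 239.8]), array([312.2, 236.7]), array([293.6, 246.9]), array([316.1, 243.6])]
base [293.6 253.6] [316.  250.3]
[[291 244]
 [291 245]
 [302 245]
 [303 245]] [[290 247]
 [290 248]
 [291 245]
 [291 244]]
```

Call:
move_arm(rows=[[24,-34,0,0,0,0,-0.7],[50,-71,0,0,0,0,-0.7],[78,-110,0,0,0,0,-0.7],[104,-147,0,0,0,0,-0.7],[118,-166.5,0,0,0,0,-0.7]])

```text
clock: 15.8
ee_pos: [0.5438, -0.0033, 0.1959]
tcp_rot: [-3.14, -0.0, 1.679]
ft_force: [-0.3, 0.5, -0.1]
grip_width: 0.079
grip_force: 0.0
```

Call:
move_arm(rows=[[0,0,-25,0,0,0,-0.7],[0,0,-55,0,0,0,-0.7],[0,0,-80,0,0,0,-0.7],[0,0,-90,0,0,0,-0.7],[0,0,-90,0,0,0,-0.7]])

```text
clock: 16.3
ee_pos: [0.5419, -0.0005, 0.1059]
tcp_rot: [-3.138, -0.001, 1.681]
ft_force: [0.9, 0.2, -0.3]
grip_width: 0.0791
grip_force: 0.0
```

```bash
python3 - <<'E'
from h import *
s=snap('side');cv2.imwrite('pics/g5.png',cv2.resize(s['img'][180:300,250:380],(650,600),interpolation=2))
E
python3 o.py
```

```text
16.35 [542.77  -0.57 107.34] rod nest xy [-1.18  0.57] tip 37.94 [ 0.1  0.5 -0.2] [-0.05  0.03 -0.03] 1.681 0.0792
```

View pics/g5.png

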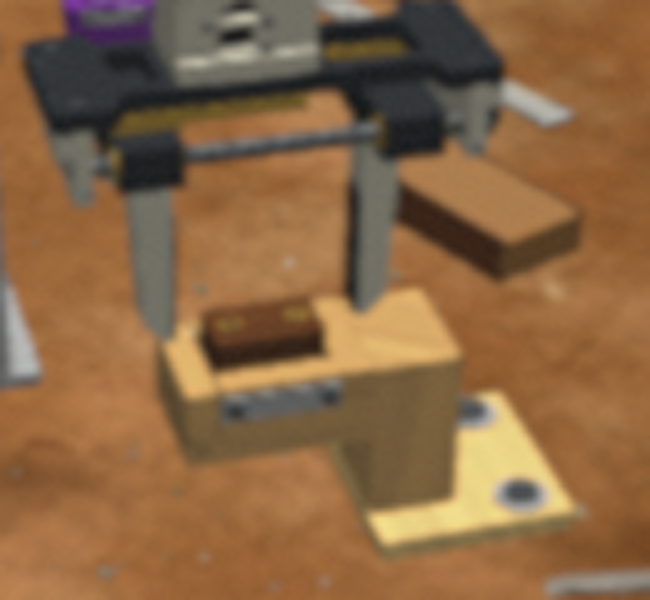

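The fingers straddle the proud block at (262,332). Down to 94 mm and close.

Call:
move_arm(rows=[[0.5,0,-6,0,0,0,-0.7],[0.5,0,-11,0,0,0,-0.7],[0.5,0,-13.5,0,0,0,-0.7],[0.5,0,-13.5,0,0,0,0.3],[0.5,0,-13.5,0,0,0,1]])

```text
clock: 16.85
ee_pos: [0.5436, -0.0006, 0.0945]
tcp_rot: [3.141, 0.0, 1.681]
ft_force: [0.7, -0.3, 1.0]
grip_width: 0.0674
grip_force: 0.0
```

Call:
move_arm(rows=[[0,0,0,0,0,0,1],[0,0,0,0,0,0,1],[0,0,0,0,0,0,1],[0,0,0,0,0,0,1]])

```text
clock: 17.25
ee_pos: [0.5433, -0.0006, 0.0944]
tcp_rot: [-3.141, -0.0, 1.681]
ft_force: [-3.3, -0.6, 2.8]
grip_width: 0.0493
grip_force: 30.0
```

```bash
python3 o.py
```

```text
17.25 [543.28  -0.64  94.4 ] rod nest xy [-0.68  0.44] tip 25.0 [-3.3 -0.6  2.8] [-0.11  0.61 -0.02] 1.681 0.0493
```

Gripped at 50 mm. Pull straight up slowly.

Call:
move_arm(rows=[[0,0,1,0,0,0,1],[0,0,2,0,0,0,1],[0,0,3.5,0,0,0,1],[0,0,5,0,0,0,1],[0,0,7,0,0,0,1]])

```text
clock: 17.75
ee_pos: [0.543, -0.0006, 0.101]
tcp_rot: [-3.14, -0.0, 1.681]
ft_force: [-2.3, -0.1, -11.4]
grip_width: 0.0497
grip_force: 30.0
```

Call:
move_arm(rows=[[0,0,3,0,0,0,1],[0,0,6,0,0,0,1],[0,0,12,0,0,0,1],[0,0,22,0,0,0,1],[0,0,40,0,0,0,1]])

```text
clock: 18.25
ee_pos: [0.5434, -0.0006, 0.142]
tcp_rot: [-3.141, -0.0, 1.681]
ft_force: [-0.2, 0.1, 0.3]
grip_width: 0.0496
grip_force: 30.0
```

Call:
move_arm(rows=[[0,0,0,0,0,0,1],[0,0,0,0,0,0,1]])

```text
clock: 18.45
ee_pos: [0.5438, -0.0006, 0.1418]
tcp_rot: [3.14, 0.0, 1.681]
ft_force: [-0.0, -0.3, -0.7]
grip_width: 0.0495
grip_force: 30.0
```

```bash
python3 - <<'E'
from h import *
s=snap('side');cv2.imwrite('pics/g6.png',cv2.resize(s['img'][180:300,250:380],(650,600),interpolation=2))
E
python3 o.py
```

```text
18.5 [543.42  -0.64 141.16] rod nest xy [-0.54  0.42] tip 71.76 [-0.3  0.4 -0.8] [-0.08  0.06 -0.04] 1.681 0.0501
```

View pics/g6.png

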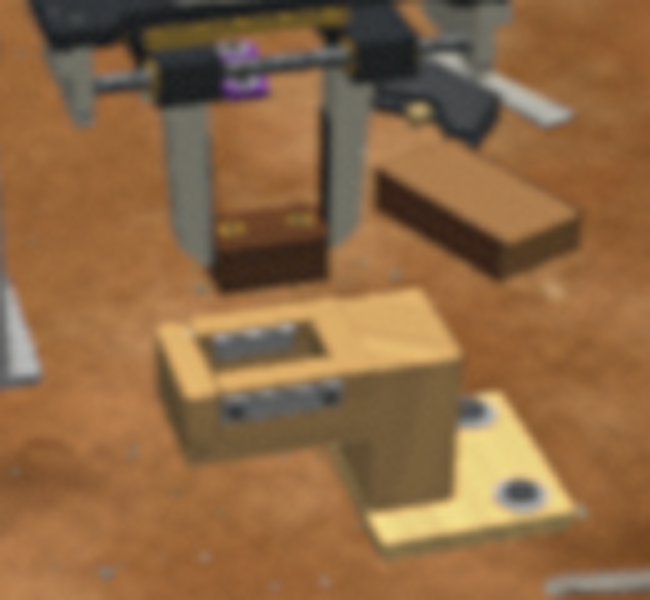

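The block is held level, clear of the pocket. Carry it to the board (482.6, −287), turning −0.27 to line up with it.

Call:
move_arm(rows=[[-7,-34,0,0,0,-0.06,1],[-16,-76,0,0,0,-0.12,1],[-25,-118,0,0,0,-0.18,1],[-34,-162,0,0,0,-0.24,1],[-43,-204,0,0,0,-0.27,1]])

```text
clock: 19.0
ee_pos: [0.4997, -0.2062, 0.1406]
tcp_rot: [-3.141, -0.0, 1.409]
ft_force: [0.9, 0.1, -0.5]
grip_width: 0.0498
grip_force: 30.0
```

Call:
move_arm(rows=[[-7,-35,0,0,0,0,1],[-14,-65,-10,0,0,0,1],[-18,-82.5,-40,0,0,0,1],[-18,-82.5,-75,0,0,0,1],[-18,-82.5,-98,0,0,0,1]])

```text
clock: 19.5
ee_pos: [0.4812, -0.287, 0.0405]
tcp_rot: [-3.139, -0.001, 1.41]
ft_force: [-0.1, 0.4, -0.3]
grip_width: 0.0498
grip_force: 30.0
```

Call:
move_arm(rows=[[0,0,0,0,0,0,1],[0,0,0,0,0,0,1]])

```text
clock: 19.7
ee_pos: [0.4825, -0.287, 0.0434]
tcp_rot: [-3.141, -0.0, 1.411]
ft_force: [0.1, -0.1, -0.6]
grip_width: 0.0494
grip_force: 30.0
```

```bash
python3 o.py
```

```text
19.7 [ 482.52 -287.03   43.38] rod nest xy [ -92.51 -277.55] tip -26.02 [ 0.1 -0.1 -0.6] [-0.06  0.08 -0.  ] 1.411 0.0494
```

Call:
move_arm(rows=[[0,0,-3,0,0,0,1],[0,0,-5,0,0,0,1],[0,0,-7,0,0,0,1],[0,0,-8,0,0,0,1],[0,0,-8,0,0,0,1]])

```text
clock: 20.2
ee_pos: [0.4825, -0.2871, 0.0354]
tcp_rot: [3.142, 0.0, 1.411]
ft_force: [0.3, -0.0, -0.2]
grip_width: 0.0498
grip_force: 30.0
```

Call:
move_arm(rows=[[0,0,-0.5,0,0,0,1],[0,0,-1,0,0,0,1],[0,0,-1,0,0,0,1]])

```text
clock: 20.5
ee_pos: [0.4825, -0.2871, 0.0342]
tcp_rot: [-3.142, -0.0, 1.411]
ft_force: [-0.0, 0.4, -1.3]
grip_width: 0.0498
grip_force: 30.0
```

```bash
python3 o.py
```

```text
20.5 [ 482.5  -287.12   34.25] rod nest xy [ -92.53 -277.64] tip -35.15 [-0.   0.4 -1.3] [-0.07  0.09  0.1 ] 1.411 0.0498
```

Call:
move_arm(rows=[[0,0,-0.4,0,0,0,1],[0,0,-0.8,0,0,0,1],[0,0,-1.2,0,0,0,1],[0,0,-1.2,0,0,0,1]])

```text
clock: 20.9
ee_pos: [0.4825, -0.2872, 0.0331]
tcp_rot: [-3.142, 0.0, 1.411]
ft_force: [-0.1, 0.1, -1.0]
grip_width: 0.0499
grip_force: 30.0
```

```bash
python3 o.py
```

```text
20.9 [ 482.52 -287.16   33.07] rod nest xy [ -92.52 -277.68] tip -36.33 [-0.1  0.1 -1. ] [-0.05  0.08  0.01] 1.411 0.0499
```

Call:
move_arm(rows=[[0,0,-0.4,0,0,0,1],[0,0,-0.8,0,0,0,1],[0,0,-1.2,0,0,0,1],[0,0,-1.2,0,0,0,1]])

```text
clock: 21.3
ee_pos: [0.4826, -0.2872, 0.0329]
tcp_rot: [3.141, 0.0, 1.411]
ft_force: [-4.7, 3.0, 15.0]
grip_width: 0.0498
grip_force: 30.0
```

```bash
python3 o.py
```

```text
21.3 [ 482.56 -287.19   32.93] rod nest xy [ -92.49 -277.71] tip -36.47 [-4.7  3.  15. ] [0.42 0.81 0.08] 1.411 0.0498
```

Set down. I ease up 0.9 mm, release and rise.

Call:
move_arm(rows=[[0,0,0.9,0,0,0,1],[0,0,0.9,0,0,0,0.0],[0,0,0.9,0,0,0,-0.5],[0,0,0.9,0,0,0,-1],[0,0,0.9,0,0,0,-1]])

```text
clock: 21.8
ee_pos: [0.4825, -0.2871, 0.0326]
tcp_rot: [-3.141, -0.0, 1.411]
ft_force: [-0.5, 0.6, -1.0]
grip_width: 0.0694
grip_force: 0.0
```

Call:
move_arm(rows=[[0,0,10,0,0,0,-1],[0,0,40,0,0,0,-1],[0,0,80,0,0,0,-1],[0,0,120,0,0,0,-1],[0,0,150,0,0,0,-1]])

```text
clock: 22.3
ee_pos: [0.4828, -0.2873, 0.186]
tcp_rot: [3.139, 0.001, 1.411]
ft_force: [0.0, -0.2, -0.8]
grip_width: 0.093
grip_force: 0.0
```

Call:
move_arm(rows=[[-60,60,0,0,0,0,-1],[-60,60,0,0,0,0,-1],[-60,60,0,0,0,0,-1],[-60,60,0,0,0,0,-1]])

```text
clock: 22.7
ee_pos: [0.4228, -0.2272, 0.1838]
tcp_rot: [3.14, 0.001, 1.411]
ft_force: [0.2, -1.1, -0.4]
grip_width: 0.0928
grip_force: 0.0
```

```bash
python3 o.py; python3 - <<'E'
from h import *
t=snap('top');i=t['img'];h=cv2.cvtColor(i,cv2.COLOR_BGR2HSV);V=h[...,2]
m=np.zeros(V.shape,np.uint8);m[273:312,448:500]=(V[273:312,448:500]<170)
cs=[c for c in cv2.findContours(m,0,1)[0] if cv2.contourArea(c)>30]
for c in cs:
    r=cv2.minAreaRect(np.array([onz(t,p[0]+0.,.043)[:2] for p in c],np.float32)*1000);print('block',np.round(r[0],1),np.round(r[1],1),round(r[2],1),cv2.boundingRect(c))
s=snap('side');q=s['img'];g=cv2.cvtColor(q,cv2.COLOR_BGR2HSV)[...,2]
k=np.zeros(g.shape,np.uint8);k[330:410,262:325]=g[330:410,262:325]<120
for c in cv2.findContours(k,0,1)[0]:
    if cv2.contourArea(c)>30: print('side',cv2.boundingRect(c))
yw=-.16;R=lambda a,b,z:proj(s,[.4825+(a*np.cos(yw)-b*np.sin(yw))/1e3,-.287+(a*np.sin(yw)+b*np.cos(yw))/1e3,z])
print('expect',[R(a,b,z).round() for a,b,z in((-25,15,.043),(25,15,.043),(-25,-15,.019),(25,-15,.019))])
# stirrup upright: bar expected at z .126 top
st=(cv2.cvtColor(q,cv2.COLOR_BGR2HSV)[...,1]<60)
print('bar px', [ (proj(s,[.425,.166+dy,.134]).round(), ) for dy in(-.05,.05)], 'foot',proj(s,[.425,.116,.004]).round())
E
```

```text
22.7 [ 422.78 -227.19  183.78] rod nest xy [-145.31 -211.51] tip 114.38 [ 0.2 -1.1 -0.4] [-0.11  0.06  0.  ] 1.411 0.0928
block [ 481.7 -300.1] [73.3 82.7] 88.7 (466, 273, 34, 39)
side (269, 405, 49, 4)
side (280, 360, 28, 20)
expect [array([280., 358.]), array([309., 358.]), array([280., 380.]), array([309., 380.])]
bar px [(array([244., 210.]),), (array([242., 191.]),)] foot [247. 257.]
```

The side view puts the block at (280–308, 360–380), matching the expected spot on the board. The stirrup was upright in the earlier view, so I hand in.

```bash
python3 -c "
from station import robot
print(robot.job_done())"
```

```text
the job is handed in; nothing more can be done
None
```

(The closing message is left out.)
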